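# Load the media bottle into the insert block and fit the block in the dry-bath warmer

## Task

Stand the pink media bottle with the blue cap in the round bore of the loose aluminium insert block while the block is still on the table, and let go of it. Then lift the block with the bottle in it by the black post and set it flat in the open well of the white dry-bath warmer, either way round, keeping the bottle upright all the time.

Things in the scene. Friction and masses are not known exactly. Their poses are not given: they have to be found in the camera images.
- bottle: the media bottle to load, loose: pink contents, blue cap, about 34 mm in diameter and 67 mm high, stands upright, 0.06 kg; it is round, so any grasp direction does. Origin at the centre of its underside, z up. Its body is 34 mm wide up to about 50 mm, the cap above is 26 mm wide; grasp the upper body, about 42 to 48 mm above its underside. Bystander bottles: a smaller one 23 mm wide and a taller one 95 mm high, both with white caps.
- carrier: the loose aluminium insert block, 54 mm (x) by 140 mm (y) by 30 mm (z), about 0.3 kg, with a black upright grip post on its middle: post 14 mm thick in x, 24 mm wide in y, its top 98 mm above the underside. Grasp the post with the fingers closing along x, 72 to 88 mm above the underside. Origin at the centre of the underside, under the post, z up. At y = +43 mm is the bottle's bore; the four small dark tube wells at the other end are closed.
- bore (a point): centre of the floor of the round bottle bore in the insert block (frame parallel to the block's): bore 44 mm in diameter, open at the top, floor 16 mm above the block's underside, 14 mm deep with its mouth at the block's top face. Fingers that close along the block's x clear the post while the bottle is lowered in.
- heater: the white dry-bath warmer, fixed, 96 mm (x) by 182 mm (y), rim 34 mm above the table. Its open rectangular well is 72 mm (x) by 158 mm (y), centred, floor 14 mm above the table, 20 mm deep, so the block has 9 mm of play on each side. Origin at the centre of its underside on the table, z up, long side along y; the block's long side goes along the well's long side, either way round.
Things that resemble listed ones, but are neither listed nor needed, are in the scene too. Leave any purple look-alike of the bottle alone.

How it is judged:
On the way:
1. the blue-capped bottle stands in the bore and is let go while the block is still on the table, outside the warmer (horizontal distance between bottle and bore below 0.01 m and z of bottle in the frame of bore below 0.006 m and angle between bottle's own z axis and vertical below 0.17 rad and height (world z) of carrier below 0.006 m and contact force between the fingers and bottle below 0.3 N and horizontal distance between carrier and heater above 0.05 m), for 0.2 s.
At the end, for the whole second after the job is handed in: The block lies flat on the floor of the warmer's well (centre within 15 mm, height 5 mm, tilt 4 degrees, turn 10 degrees, either way round); the blue-capped bottle stands upright on its bore's floor (within 10 mm sideways, 6 mm in height, 10 degrees). Both at rest (horizontal distance between bottle and bore below 0.01 m and z of bottle in the frame of bore below 0.006 m and angle between bottle's own z axis and vertical below 0.17 rad and horizontal distance between carrier and heater below 0.015 m and z of carrier in the frame of heater between 0.01 and 0.019 m and angle between the y axis of carrier and the y axis of heater, either way round below 0.18 rad and angle between carrier's own z axis and vertical below 0.07 rad and linear speed of each of carrier, bottle below 0.02 m/s); the robot touches nothing.
It fails at once if the bottle is tipped over (leans more than 45 degrees) (angle between bottle's own z axis and vertical above 0.785 rad).
It also fails if it takes over 50 s, if anything falls off the work surface, if the arm or the gripper's body presses on something with over 40 N, if the wrist force passes 120 N, or if a joint passes its speed limit or range.

## Robot

A 6-joint arm with a two-finger parallel gripper is mounted at the origin on a cart in front of the work surface, level with it; the furniture and walls round the work are solid. World frame = base frame: x ahead of the robot, y to its left, z up, the work surface at z = 0. Lengths are in m, angles in rad, forces in N, time in s.
With the tool pointing down it reaches from about 0.35 to 0.975 m from the base axis. Payload 4.9 kg.
Tool frame: the origin (TCP) lies on the centre line of the jaws, within the pads' length; the fingertips stand 17 mm ahead of it and the grasp point (between the pads) lies 2 mm behind it (manip.finger_overhang is the distance from the TCP to the fingertips, in m); z points along the fingers, y is the direction in which the jaws open and shut (so a half turn about z gives the same grasp; the last joint's range is limited). The gripper opens to 85 mm and grips with 20 to 120 N. Pads are 22 mm wide; open, the fingers measure 114 mm over their backs; the gripper's body (76 mm by 85 mm) begins 54 mm behind the grasp point. The pads swing forward as they close: fully open they stand 13 mm farther back than shut.
Start: joints at [1.135, 0.053, 1.613, -0, 1.476, -0.119], TCP at [0.195, 0.594, 0.218] pointing down, gripper open.
Joint ranges: [-3.01, 3.01], [-1.01, 2.22], [0.06, 2.58], [-1.02, 4.17], [0.09, 2.62], [-3.14, 3.14]. Speed limits (rad/s): [2.57, 2.57, 3.14, 3.14, 3.14, 3.14].

## Interface

Orientations are given as a unit quaternion [x, y, z, w].
In Python, from workcell import manip gives the robot as it stands. The module is installed in compiled form; this text tells all that it offers.
- The arm moves only by the tool jog_arm, never from a script. Its argument "increments" is one flat list of numbers, 7 for each row, row after row: the opening, from 0 (shut) to 1 (fully open), then the shift along the world's x, y, z in units of 25 cm (1.0 is 25 cm), then the turn, a rotation vector about the world's x, y, z in units of 30 degrees (1.0 is 30 degrees). A call has 1 to 20 rows; each row is the pose to reach, as a shift and turn from the pose commanded when the call began; what a row does not reach only later rows make up. A row lasts 1/12 s, in which the tool goes at most 41.7 mm and 7.16 degrees, less where a joint would pass 70% of its speed; a pose out of reach is approached as far as the arm can. A call with a number of a shift or a turn outside -1 to 1 is refused whole. A call with a gripper value outside its range is refused whole. The fingers move at their own pace and stop on an object; "newtons" is the grip in N (left out, the last holds). Time passes only in rows, so rows that repeat a pose let the fingers close. It gives the time, the measured TCP pose, the force and the opening at its end, in the units of the state.
- manip.sense(): the state, without advancing time (a new reading comes with each control period).
- manip.snapshot(name): name is "scene" or "top" or "wrist"; returns a dict with "image" (480x640x3 uint8, red, green, blue), "K" (3x3 intrinsics, pixels), "dist_coeffs" ([k1, k2, p1, p2, k3] as OpenCV has them; the pictures are not rectified), "extrinsics" (4x4, takes a point from world to camera coordinates); the wrist camera has in their place "tool_from_camera" (4x4, takes a point from camera to tool coordinates, whose origin is the TCP and whose axes are the flange's). Camera axes: x right, y up, looking along -z (the intrinsics and any distortion apply to the point x, -y, -z); pixel columns grow to the right and rows downward; lengths in m; the calibration is good to about 2 mm. A picture is of the moment at which its call begins: read the wrist's pose just before it. There is no depth.
- manip.sign_off(): hands the job in, once; it reports no verdict.
Trained networks look in a picture, given as the dict that the camera call returned (one of the last four; its "shot" number tells which), for a name from the list of things; names that differ only in an ending like _2 or _b are one class to them, and where a whole thing is asked for, a point or a joint stands for the part that bears it (a point fixed in the world has none). Each returns a list of dicts, best first, with "conf" (0 to 1); they miss things now and then, are a little off and sometimes report something else, mostly with a low value. They report only what shows in the picture. A call takes as long as a camera call. They do not tell look-alikes from the thing itself.
- manip.outline_of(picture, target): "pixels" (480x640 bool, what is visible of it) and "extent" ([centre column, centre row, width, height] in pixels, round what is visible of it).
The state is a dict: "time_s": time; "q": joint angles; "dq": joint speeds; "effort": joint torques, N m; "ee_pos": TCP position; "ee_rot": TCP orientation; "ft_force": force on the tool from outside, world axes, zero at the start; "torque": the same for the moment, N m; "width": finger opening in m.
Only numpy, scipy, OpenCV 4.12 (cv2) and the standard library are available. Lean on these libraries where they do the work, as an engineer would, in place of code of your own. Each camera call takes 0.05 s, during which the arm holds its last target. There are 200 camera calls.

## Working session

There is one attempt and no reset: what is moved stays moved. The work goes in short steps, Python scripts to look and compute and a tool call to move; the robot and the scene stay as the last step left them, time stands still between calls to the robot, and variables do not carry over. Pictures are saved under pics/ and viewed, about 8 in all and at most 12, crops included, and the job is handed in when it is done.

Besides the shell and the picture viewer there is one more tool, called as name(argument=value, ...), one argument or row to a line, values as JSON. jog_arm: Moves the arm, as the interface text tells. Shifts and turns lie within -1 to 1; 1 stands for 25 cm of shift or 30 degrees of turn. Its arguments: {"type":"object","properties":{"increments":{"type":"array","items":{"type":"number"}},"newtons":{"type":"number"}},"required":["increments"]}

```bash
mkdir -p pics; cat > h.py <<'E'
import numpy as np, cv2
from workcell import manip
from scipy.spatial.transform import Rotation as R
def ray(p,uv,st=None):
    uv=np.array(uv,float).reshape(-1,1,2)
    n=cv2.undistortPoints(uv,np.array(p["K"]),np.array(p["dist_coeffs"])).reshape(-1,2)
    d=np.c_[n[:,0],-n[:,1],-np.ones(len(n))]
    if "extrinsics" in p:
        T=np.linalg.inv(np.array(p["extrinsics"]))
    else:
        W=np.eye(4);W[:3,:3]=R.from_quat(st["ee_rot"]).as_matrix();W[:3,3]=st["ee_pos"]
        T=W@np.array(p["tool_from_camera"])
    return T[:3,3],d@T[:3,:3].T
def atz(p,uv,z,st=None):
    o,d=ray(p,uv,st); return o+d*((z-o[2])/d[:,2])[:,None]
def save(p,n): cv2.imwrite("pics/"+n+".png",p["image"][:,:,::-1])
E
python3 - <<'E'
from h import *
st=manip.sense();print(st)
for c in ["scene","top"]:
    p=manip.snapshot(c);save(p,c)
    for t in ["bottle","carrier","heater"]:
        for r in manip.outline_of(p,t): print(c,t,round(r["conf"],2),np.round(r["extent"]),r["pixels"].sum())
    T=np.linalg.inv(np.array(p["extrinsics"]));print(T.round(3))
E
```

```text
{'time_s': 0.0, 'q': array([ 1.13496121e+00,  5.33607539e-02,  1.61432004e+00, -1.49145392e-05,
        1.47599810e+00, -1.18997438e-01]), 'dq': array([ 0.00049226, -0.00029718, -0.00017667,  0.00070489,  0.00048653,
        0.00040142]), 'effort': array([ 1.40705743e-03, -3.93662953e+01, -3.70184541e+01,  6.01147599e-05,
        6.71793692e-03, -4.65264733e-06]), 'ee_pos': array([0.1944482 , 0.59328668, 0.21714508]), 'ee_rot': array([ 1.57756251e-01,  9.87477532e-01, -1.00527174e-03, -2.78542066e-04]), 'ft_force': array([ 0.9059914 , -0.58355908, -0.3171729 ]), 'torque': array([ 0.01537945, -0.01190496, -0.04514948]), 'width': 0.08525787932141246}
scene bottle 0.96 [245. 188.  18.  34.] 445
scene bottle 0.71 [214. 187.  23.  35.] 365
scene carrier 0.92 [298. 233.  73.  74.] 2545
[[ 0.561  0.53  -0.636  0.002]
 [-0.827  0.341 -0.447 -0.267]
 [-0.02   0.777  0.63   0.555]
 [ 0.     0.     0.     1.   ]]
top bottle 0.81 [168. 246.  27.  22.] 400
top bottle 0.74 [200. 225.  19.  26.] 416
top carrier 0.74 [298. 238.  82.  37.] 2407
top heater 0.65 [459. 223. 100.  60.] 5444
[[-0.155  0.968 -0.199  0.346]
 [-0.988 -0.15   0.037  0.132]
 [ 0.006  0.202  0.979  0.869]
 [ 0.     0.     0.     1.   ]]
```

View pics/scene.png

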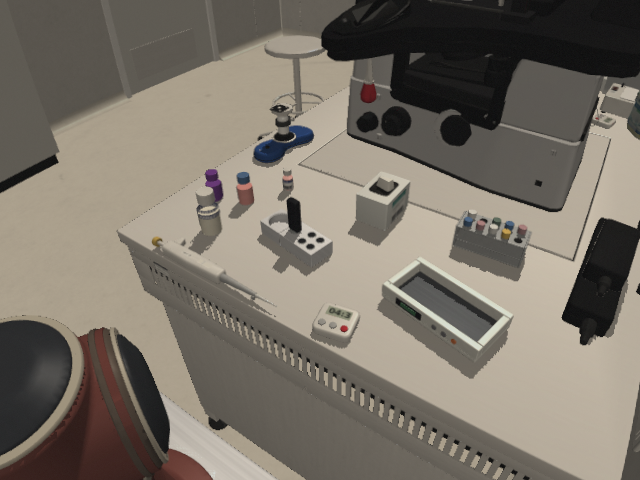

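View pics/top.png

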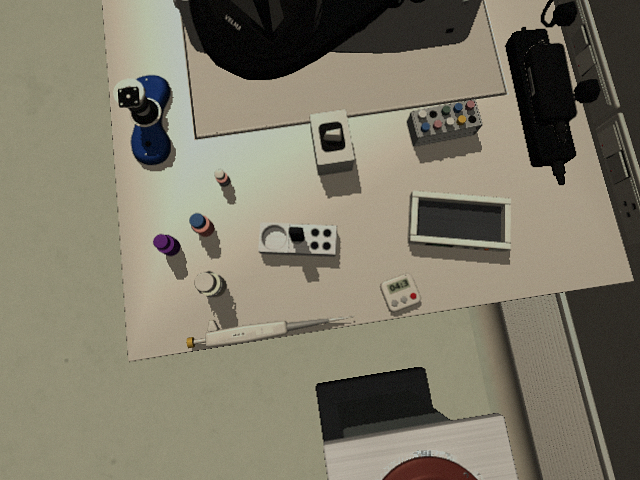

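Candidates: pink with a blue cap at top (200,223) / scene (245,188); purple look-alike at top (166,245) / scene (213,185). The first fits. White-capped bystanders are at (222,178) and (210,283). I'll confirm with an enlarged crop and take the positions.

```bash
python3 - <<'E'
from h import *
p=manip.snapshot("top");s=manip.snapshot("scene")
im=p["image"][:,:,::-1];a=cv2.resize(im[190:270,145:345],(800,320),interpolation=cv2.INTER_CUBIC)
b=cv2.resize(im[180:260,390:530],(490,280),interpolation=cv2.INTER_CUBIC)
c=cv2.resize(s["image"][160:216,195:257,::-1],(310,280),interpolation=cv2.INTER_CUBIC)
cv2.imwrite("pics/crop.png",np.vstack([a,np.hstack([b,c])]))
print("bottle cap z=.067",atz(p,[200,221],.067), "scene cap top",atz(s,[243.5,175],.067),"foot",atz(s,[246,201],.0))
for t in ["carrier","heater"]:
    r=manip.outline_of(p,t)[0]; 
    pts=cv2.approxPolyDP(max(cv2.findContours(r["pixels"].astype(np.uint8),0,2)[0],key=len),4,True).reshape(-1,2)
    print(t,pts.tolist())
E
```

```text
bottle cap z=.067 [[0.55599851 0.31345985 0.067     ]] scene cap top [[0.55751338 0.31580238 0.067     ]] foot [[0.5584522  0.32081301 0.        ]]
carrier [[260, 223], [259, 253], [334, 256], [334, 226]]
heater [[410, 193], [408, 243], [510, 249], [509, 198]]
```

View pics/crop.png

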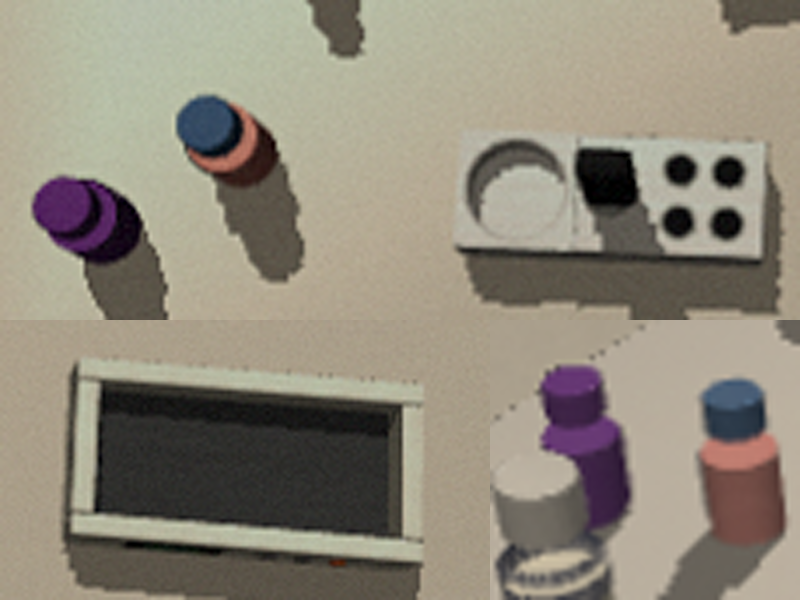

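The crop confirms it: blue-capped pink bottle (cap centre at about top px (197,221)), purple one to its left. The block's bore is at (274,237), toward +y, and the post at (297,234).

```bash
python3 - <<'E'
from h import *
p=manip.snapshot("top")
print("cap",atz(p,[197,221],.067).round(4))
g=lambda c:[(x/4+145,y/4+190) for x,y in c]
C=atz(p,g([(465,130),(765,142),(760,258),(457,248)]),.03);print(C.round(4),C.mean(0).round(4))
print("side",np.linalg.norm(np.diff(C,axis=0),axis=1)); a=(C[0]+C[3]-C[1]-C[2]);print("yaw of y from +y deg",np.degrees(np.arctan2(-a[0],a[1])))
print("bore",atz(p,g([(517,187)]),.03).round(4))
H=atz(p,[(x/3.5+390,(y-320)/3.5+180) for x,y in [(78,358),(424,383),(424,562),(72,535)]],.034);print(H.round(4),H.mean(0).round(4))
print("side",np.linalg.norm(np.diff(H,axis=0),axis=1)); a=(H[0]+H[3]-H[1]-H[2]);print("yaw",np.degrees(np.arctan2(-a[0],a[1])))
W=[(x/3.5+390,(y-320)/3.5+180) for x,y in [(100,382),(403,406),(403,538),(96,515)]]
H=atz(p,W,.034);print("well rim",H.round(4),H.mean(0).round(4));a=(H[0]+H[3]-H[1]-H[2]);print("yaw",np.degrees(np.arctan2(-a[0],a[1])))
w=manip.snapshot("wrist");print(np.array(w["tool_from_camera"]).round(3),np.array(w["K"]).round(0))
print(R.from_quat(manip.sense()["ee_rot"]).as_matrix().round(3))
E
```

```text
cap [[0.5568 0.3186 0.067 ]]
[[0.5458 0.2119 0.03  ]
 [0.5192 0.0772 0.03  ]
 [0.4667 0.088  0.03  ]
 [0.4922 0.2224 0.03  ]] [0.506  0.1499 0.03  ]
side [0.13729116 0.05361984 0.13684262]
yaw of y from +y deg -10.972922396078168
bore [[0.5158 0.192  0.03  ]]
[[ 0.5614 -0.0719  0.034 ]
 [ 0.52   -0.2486  0.034 ]
 [ 0.4271 -0.2263  0.034 ]
 [ 0.4686 -0.0506  0.034 ]] [ 0.4943 -0.1494  0.034 ]
side [0.18148057 0.09550544 0.18055371]
yaw -13.242752525325198
well rim [[ 0.5467 -0.0808  0.034 ]
 [ 0.5095 -0.2349  0.034 ]
 [ 0.441  -0.2186  0.034 ]
 [ 0.4771 -0.0649  0.034 ]] [ 0.4936 -0.1498  0.034 ]
yaw -13.397691776525486
[[ 0.     0.946  0.325  0.082]
 [ 1.    -0.    -0.     0.   ]
 [-0.     0.325 -0.946 -0.156]
 [ 0.     0.     0.     1.   ]] [[433.   0. 317.]
 [  0. 433. 240.]
 [  0.   0.   1.]]
[[-0.95   0.311  0.   ]
 [ 0.311  0.95   0.   ]
 [-0.     0.    -1.   ]]
```

jog_arm(
  increments=[1,0.36,-0.28,0,0,0,-0.46,1,0.72,-0.56,0,0,0,-0.92,1,0.72,-0.56,0,0,0,-0.92,1,0.72,-0.56,0,0,0,-0.92,1,0.72,-0.56,0,0,0,-0.92,1,0.72,-0.56,0,0,0,-0.92,1,0.72,-0.56,0,0,0,-0.92],
)

```text
time_s: 1.28
ee_pos: [0.3779, 0.4513, 0.2186]
ee_rot: [0.391, 0.92, -0.0, 0.001]
ft_force: [-0.0, -0.1, -0.1]
width: 0.0853
```

jog_arm(
  increments=[0.8,0.4,-0.3,0,0,0,-0.46,0.8,0.48,-0.54,0,0,0,-0.92,0.8,0.48,-0.54,0,0,0,-0.92,0.8,0.48,-0.54,0,0,0,-0.92,0.8,0.48,-0.54,0,0,0,-0.92,0.8,0.48,-0.54,0,0,0,-0.92,0.8,0.48,-0.54,0,0,0,-0.92],
)

```text
time_s: 1.87
ee_pos: [0.4946, 0.319, 0.2183]
ee_rot: [0.598, 0.802, 0.0, -0.0]
ft_force: [0.3, 0.2, -0.1]
width: 0.0686
```

jog_arm(
  increments=[0.8,0,0,0,0,0,-0.46,0.8,0,0,0,0,0,-0.92,0.8,0,0,0,0,0,-0.92,0.8,0,0,0,0,0,-0.92,0.8,0,0,0,0,0,-0.92,0.8,0,0,0,0,0,-0.92],
)

```text
time_s: 2.37
ee_pos: [0.4936, 0.3203, 0.2184]
ee_rot: [0.77, 0.638, 0.0, -0.0]
ft_force: [-0.5, 0.2, 0.5]
width: 0.0681
```

```bash
python3 - <<'E'
from h import *
st=manip.sense();w=manip.snapshot("wrist");save(w,"w1")
print(st["time_s"],st["q"].round(2),st["ee_pos"],R.from_quat(st["ee_rot"]).as_matrix().round(3))
for t in ["bottle","carrier"]:
    for r in manip.outline_of(w,t): print(t,round(r["conf"],2),np.round(r["extent"],1))
E
```

```text
2.3667 [ 0.45 -0.03  1.7   0.    1.48  0.63] [0.49364429 0.32034482 0.21842839] [[ 0.185  0.983 -0.   ]
 [ 0.983 -0.185  0.   ]
 [ 0.    -0.    -1.   ]]
bottle 0.56 [352.1 111.   47.5  46.6]
carrier 0.97 [368.6 360.6  64.  137.5]
```

View pics/w1.png

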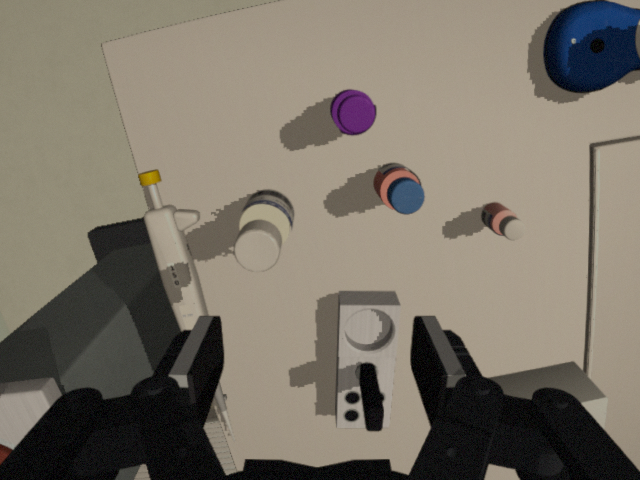

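Blue cap at (406,196), purple at (354,112), block with bore mouth at (368,328).

```bash
python3 - <<'E'
from h import *
st=manip.sense();w=manip.snapshot("wrist")
print("cap",atz(w,[406,196],.067,st),"purple",atz(w,[355,112],.067,st))
print("bore",atz(w,[368.5,328],.03,st))
C=atz(w,[(339,304),(398,304),(391,428),(336,428)],.03,st);print(C,C.mean(0),np.linalg.norm(np.diff(C,axis=0),axis=1))
print("bottleframe boundary",atz(w,[(398,175)],.0,st))
E
```

```text
cap [[0.56247489 0.31929404 0.067     ]] purple [[0.53540892 0.38466099 0.067     ]]
bore [[0.52030378 0.19389248 0.03      ]]
[[0.49805595 0.22307264 0.03      ]
 [0.54975791 0.21299694 0.03      ]
 [0.52625271 0.07357732 0.03      ]
 [0.47147114 0.08479912 0.03      ]] [0.51138443 0.14861151 0.03      ] [0.05267459 0.14138715 0.05591914]
bottleframe boundary [[0.56903226 0.32144301 0.        ]]
```

jog_arm(
  increments=[0.8,0.13,0,-0.1,0,0,0,0.8,0.26,0,-0.25,0,0,0,0.8,0.26,0,-0.3,0,0,0,0.8,0.26,0,-0.3,0,0,0,0.8,0.26,0,-0.4,0,0,0,0.8,0.26,0,-0.5,0,0,0,0.8,0.26,0,-0.6,0,0,0,0.8,0.26,0,-0.68,0,0,0,0.8,0.26,0,-0.7,0,0,0,0.8,0.26,0,-0.7,0,0,0,0.8,0.26,0,-0.7,0,0,0],
)

```text
time_s: 3.48
ee_pos: [0.5604, 0.3194, 0.0452]
ee_rot: [0.771, 0.637, 0.001, 0.0]
ft_force: [1.0, -0.1, 0.6]
width: 0.0681
```

```bash
python3 - <<'E'
from h import *
st=manip.sense();w=manip.snapshot("wrist");cv2.imwrite("pics/w2.png",w["image"][:,:,::-1])
print(st["ee_pos"],st["ft_force"],st["width"])
E
```

```text
[0.56035585 0.31943355 0.04524166] [ 1.01587482 -0.06020552  0.62242248] 0.06810892719648586
```

View pics/w2.png

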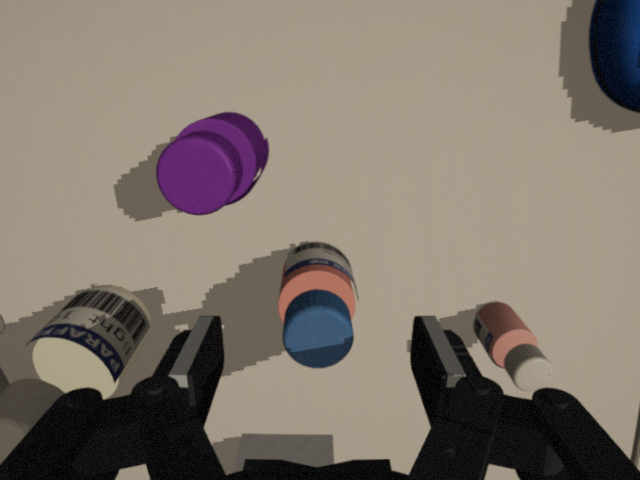

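Cap at (319,331), centred between fingers (222 to 412). Checking the offset along the tool x axis.

```bash
python3 - <<'E'
from h import *
st=manip.sense();w=manip.snapshot("wrist")
c=atz(w,[319,331],.067,st)[0]; M=R.from_quat(st["ee_rot"]).as_matrix()
print(c,st["ee_pos"],"tool:",M.T@(c-st["ee_pos"]))
E
```

```text
[0.56404193 0.3220384  0.067     ] [0.56095403 0.31966152 0.04599849] tool: [ 0.00296231  0.00264306 -0.02098778]
```

jog_arm(
  increments=[0.8,0.008,0.01,-0.008,0,0,0,0.8,0.008,0.01,-0.008,0,0,0,0,0.008,0.01,-0.008,0,0,0,0,0.008,0.01,-0.008,0,0,0,0,0.008,0.01,-0.008,0,0,0,0,0.008,0.01,-0.008,0,0,0,0,0.008,0.01,-0.008,0,0,0,0,0.008,0.01,-0.008,0,0,0,0,0.008,0.01,-0.008,0,0,0,0,0.008,0.01,-0.008,0,0,0],
  newtons=30,
)

```text
time_s: 4.42
ee_pos: [0.5618, 0.3214, 0.0416]
ee_rot: [0.771, 0.636, 0.0, 0.0]
ft_force: [0.2, 0.2, 2.4]
width: 0.0235
```

```bash
python3 - <<'E'
from h import *
st=manip.sense();w=manip.snapshot("wrist");cv2.imwrite("pics/w3.png",w["image"][:,:,::-1])
print(st["ee_pos"],st["ft_force"],st["width"]); print(manip.sense()["width"])
E
```

```text
[0.56181187 0.32144825 0.04162849] [0.21086385 0.21562477 2.40220574] 0.023549257834133874
0.023637425312816502
```

View pics/w3.png

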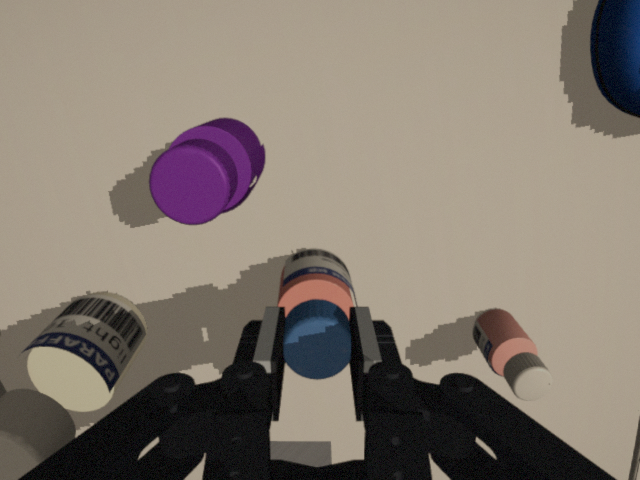

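```bash
python3 - <<'E'
from h import *
w=manip.snapshot("wrist");T=np.linalg.inv(np.array(w["tool_from_camera"]))
def pr(P):
    c=(T[:3,:3]@np.array(P,float).T).T+T[:3,3]; c=c*[1,-1,-1]
    return cv2.projectPoints(c,np.zeros(3),np.zeros(3),np.array(w["K"]),np.array(w["dist_coeffs"]))[0].reshape(-1,2).round(0).tolist()
for hw in (.0118,.017): print(hw,pr([(x,s*hw,z) for z in (.017,-.01) for x in (.011,-.011) for s in (-1,1)]))
print("cap ctr if tool z=-.0255",pr([(0,0,-.0255),(0.003,0,-.0255),(0,.013,-.0255),(0,-.013,-.0255)]),"widthK",w["K"])
E
```

```text
0.0118 [[285.0, 269.0], [340.0, 269.0], [286.0, 314.0], [339.0, 314.0], [280.0, 297.0], [343.0, 297.0], [282.0, 347.0], [342.0, 347.0]]
0.017 [[273.0, 269.0], [352.0, 269.0], [275.0, 314.0], [350.0, 314.0], [266.0, 297.0], [357.0, 297.0], [269.0, 347.0], [355.0, 347.0]]
cap ctr if tool z=-.0255 [[312.0, 345.0], [311.0, 338.0], [349.0, 345.0], [274.0, 345.0]] widthK [[432.79349967   0.         316.80551981]
 [  0.         432.79349967 240.25960966]
 [  0.           0.           1.        ]]
```

```bash
python3 - <<'E'
from h import *
print(manip.finger_overhang)
w=manip.snapshot("wrist");a=cv2.resize(w["image"][230:430,230:410,::-1],(540,600),interpolation=cv2.INTER_CUBIC)
cv2.imwrite("pics/w4.png",a)
s=manip.snapshot("scene");save(s,"s4f");b=cv2.resize(s["image"][60:260,160:340,::-1],(540,600),interpolation=cv2.INTER_CUBIC)
cv2.imwrite("pics/w4.png",cv2.resize(np.hstack([a,b]),(800,444)))
E
```

```text
0.017
```

View pics/w4.png

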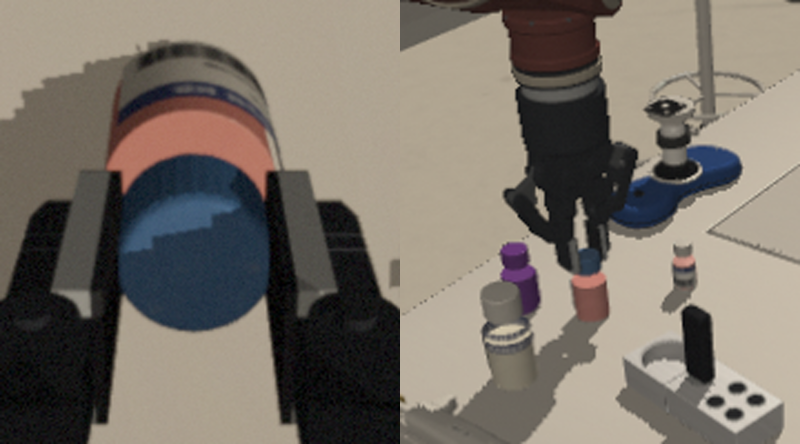

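The fingers hold the cap: the tips are really about 25 mm higher than the stated geometry says, with the body not yet between the pads. I'll open, go 22 mm lower and grip again.

jog_arm(
  increments=[0.8,0,0,0,0,0,0,0.8,0,0,0,0,0,0,0.8,0,0,0,0,0,0,0.8,0,0,0,0,0,0,0.8,0,0,0,0,0,0,0.8,0,0,0,0,0,0,0.8,0,0,-0.04,0,0,0,0.8,0,0,-0.07,0,0,0,0.8,0,0,-0.088,0,0,0,0.8,0,0,-0.088,0,0,0,0.8,0,0,-0.088,0,0,0],
)

```text
time_s: 5.53
ee_pos: [0.5611, 0.3211, 0.0183]
ee_rot: [0.771, 0.636, -0.001, -0.0]
ft_force: [0.2, 0.3, -0.3]
width: 0.0682
```

jog_arm(
  increments=[0,0,0,0,0,0,0,0,0,0,0,0,0,0,0,0,0,0,0,0,0,0,0,0,0,0,0,0,0,0,0,0,0,0,0,0,0,0,0,0,0,0,0,0,0,0,0,0,0,0,0,0,0,0,0,0],
  newtons=30,
)

```text
time_s: 6.2
ee_pos: [0.5622, 0.3216, 0.0201]
ee_rot: [0.771, 0.636, 0.001, 0.0]
ft_force: [-1.1, -0.1, 3.8]
width: 0.033
```

```bash
python3 - <<'E'
from h import *
st=manip.sense();print(st["ee_pos"],st["ft_force"],st["width"])
w=manip.snapshot("wrist");a=cv2.resize(w["image"][230:430,230:410,::-1],(540,600),interpolation=cv2.INTER_CUBIC)
s=manip.snapshot("scene");b=cv2.resize(s["image"][60:260,160:340,::-1],(540,600),interpolation=cv2.INTER_CUBIC)
cv2.imwrite("pics/w5.png",cv2.resize(np.hstack([a,b]),(800,444)))
E
```

```text
[0.56215131 0.32161934 0.02012509] [-1.13906612 -0.09994476  3.75241546] 0.03301416462843846
```

View pics/w5.png

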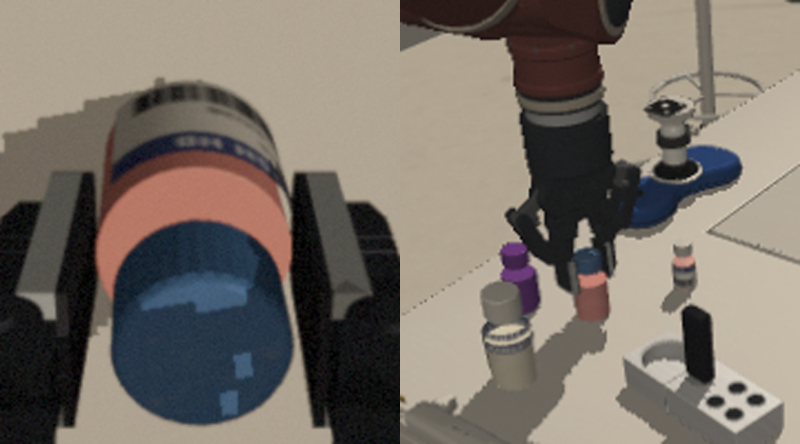

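Width 33 mm: held on the body now. Lift 55 mm and carry it over the bore.

jog_arm(
  increments=[0,0,0,0.02,0,0,0,0,0,0,0.07,0,0,0,0,0,0,0.14,0,0,0,0,0,0,0.2,0,0,0,0,-0.007,-0.02,0.22,0,0,0,0,-0.023,-0.07,0.22,0,0,0,0,-0.05,-0.15,0.22,0,0,0,0,-0.077,-0.23,0.22,0,0,0,0,-0.103,-0.31,0.22,0,0,0,0,-0.13,-0.39,0.22,0,0,0,0,-0.153,-0.46,0.22,0,0,0,0,-0.167,-0.5,0.22,0,0,0,0,-0.17,-0.514,0.22,0,0,0,0,-0.17,-0.514,0.22,0,0,0,0,-0.17,-0.514,0.22,0,0,0],
)

```text
time_s: 7.55
ee_pos: [0.5193, 0.193, 0.0744]
ee_rot: [0.771, 0.636, 0.0, -0.0]
ft_force: [0.8, -0.8, -1.3]
width: 0.0325
```

```bash
python3 - <<'E'
from h import *
st=manip.sense();print(st["ee_pos"],st["ft_force"],st["width"])
w=manip.snapshot("wrist");a=cv2.resize(w["image"][:,:,::-1],(560,420),interpolation=cv2.INTER_AREA)
s=manip.snapshot("scene");b=cv2.resize(s["image"][130:270,240:320,::-1],(240,420),interpolation=cv2.INTER_CUBIC)
cv2.imwrite("pics/w6.png",np.hstack([a,b]))
E
```

```text
[0.51930381 0.19300495 0.07436745] [ 0.78945231 -0.83772779 -1.27379966] 0.03250583769032617
```

View pics/w6.png

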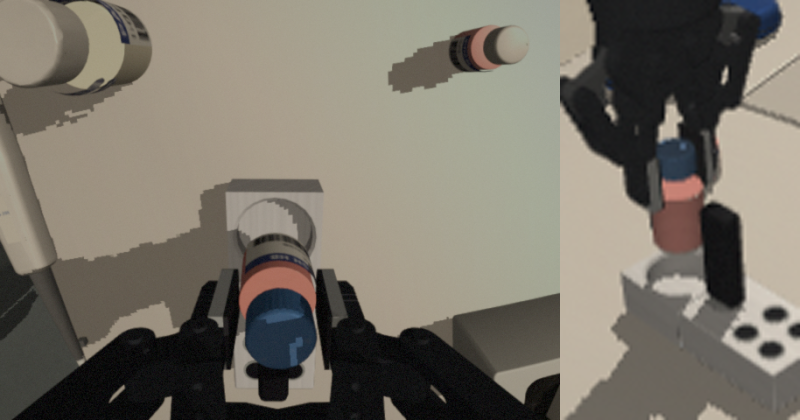

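```bash
python3 - <<'E'
from h import *
st=manip.sense();w=manip.snapshot("wrist");k=1/.875
M=R.from_quat(st["ee_rot"]).as_matrix()
a=atz(w,np.array([(227,191),(322,191)])*k,.03,st);print("edge",a,np.linalg.norm(a[0]-a[1]))
d=a[1]-a[0];d/=np.linalg.norm(d);y=np.array([-d[1],d[0],0]);print("blk yaw",np.degrees(np.arctan2(d[1],d[0])))
b1=a.mean(0)-.027*y
s=atz(w,np.array([(237,231),(315,231),(276,198)])*k,.03,st);print("mouth",s,np.linalg.norm(s[0]-s[1]))
c=s[:2].mean(0);top=s[2]-.022*y
cap=atz(w,np.array([(280,329)])*k,.122,st)[0];foot=atz(w,np.array([(277,236+17)])*k,.0555,st)[0]
for n,v in [("b1",b1),("mouthtop",top),("cap",cap),("tcp",st["ee_pos"])]: print(n,v.round(4), "tool rel",(M.T@(v-st["ee_pos"])).round(4))
E
```

```text
edge [[0.49913688 0.22397218 0.03      ]
 [0.55057472 0.21404857 0.03      ]] 0.052386346411807734
blk yaw -10.919587958229464
mouth [[0.49927824 0.19976477 0.03      ]
 [0.54304281 0.19131817 0.03      ]
 [0.52489992 0.21488098 0.03      ]] 0.044572215005854954
b1 [0.5197 0.1925 0.03  ] tool rel [-0.0009  0.0004  0.0445]
mouthtop [0.5207 0.1933 0.03  ] tool rel [0.     0.0013 0.0445]
cap [0.5228 0.1961 0.122 ] tool rel [ 0.0032  0.0028 -0.0475]
tcp [0.5195 0.1935 0.0745] tool rel [0. 0. 0.]
```

Bore centre sits within about 3 mm of the bottle; correct by (-2, -2) mm and lower.

jog_arm(
  increments=[0,-0.008,-0.009,0,0,0,0,0,-0.008,-0.009,-0.02,0,0,0,0,-0.008,-0.009,-0.05,0,0,0,0,-0.008,-0.009,-0.08,0,0,0,0,-0.008,-0.009,-0.1,0,0,0,0,-0.008,-0.009,-0.12,0,0,0,0,-0.008,-0.009,-0.135,0,0,0,0,-0.008,-0.009,-0.148,0,0,0,0,-0.008,-0.009,-0.148,0,0,0,0,-0.008,-0.009,-0.148,0,0,0],
)

```text
time_s: 8.53
ee_pos: [0.517, 0.1906, 0.0371]
ee_rot: [0.771, 0.636, -0.0, -0.0]
ft_force: [0.4, 0.9, -1.1]
width: 0.0328
```

jog_arm(
  increments=[0,0,0,-0.004,0,0,0,0,0,0,-0.006,0,0,0,0,0,0,-0.006,0,0,0],
)

```text
time_s: 8.78
ee_pos: [0.5173, 0.1907, 0.0362]
ee_rot: [0.771, 0.636, 0.0, 0.0]
ft_force: [-0.4, -0.2, 0.4]
width: 0.0325
```

jog_arm(
  increments=[0.7,0,0,0,0,0,0,0.7,0,0,0,0,0,0,0.7,0,0,0,0,0,0,0.7,0,0,0,0,0,0,0.7,0,0,0,0,0,0,0.7,0,0,0,0,0,0,0.7,0,0,0,0,0,0,0.7,0,0,0,0,0,0,0.7,0,0,0.05,0,0,0,0.7,0,0,0.15,0,0,0,0.7,0,0,0.28,0,0,0,0.7,0,0,0.4,0,0,0,0.7,0,0,0.4,0,0,0,0.7,0,0,0.4,0,0,0],
)

```text
time_s: 9.95
ee_pos: [0.5192, 0.1911, 0.1398]
ee_rot: [0.771, 0.636, 0.003, 0.001]
ft_force: [0.1, 0.3, -0.4]
width: 0.0596
```

```bash
python3 - <<'E'
from h import *
st=manip.sense();print(st["ee_pos"],st["ft_force"],st["width"])
w=manip.snapshot("wrist");save(w,"w7f");a=cv2.resize(w["image"][:,:,::-1],(560,420),interpolation=cv2.INTER_AREA)
s=manip.snapshot("scene");b=cv2.resize(s["image"][160:270,250:335,::-1],(240,420),interpolation=cv2.INTER_CUBIC)
cv2.imwrite("pics/w7.png",np.hstack([a,b]))
E
```

```text
[0.51922212 0.19110893 0.13979815] [ 0.07800252  0.32288688 -0.44688406] 0.05963434849746913
```

View pics/w7.png

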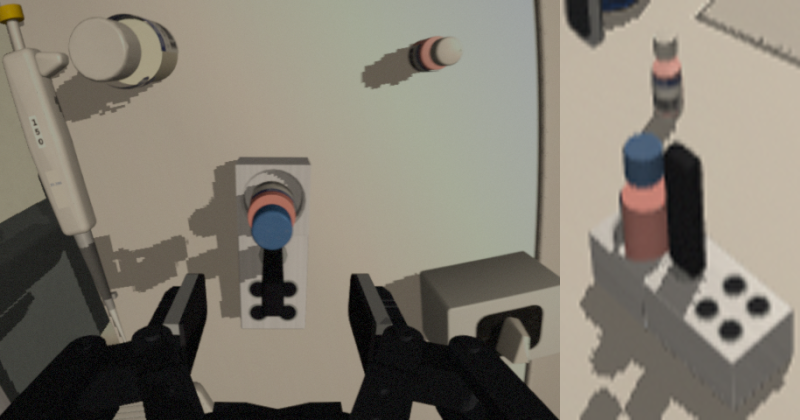

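Bottle stands upright in the bore (cap at 272,227 in the scaled view), post visible behind it. Computing the post grasp.

```bash
python3 - <<'E'
from h import *
st=manip.sense();w=manip.snapshot("wrist");k=1/.875
M=R.from_quat(st["ee_rot"]).as_matrix()
C=atz(w,np.array([(236,165.5),(310,165.5),(304.5,328),(241.5,328)])*k,.03,st);c=C.mean(0)
y=(C[0]+C[1]-C[2]-C[3]);y/=np.linalg.norm(y);print(C.round(4),np.linalg.norm(np.diff(C,axis=0),axis=1),"yaw",np.degrees(np.arctan2(-y[0],y[1])))
print("centre",c,"bore",c+.043*y,"cap",atz(w,np.array([(272,227)])*k,.083,st),"mouth",atz(w,np.array([(245,196),(304,196)])*k,.03,st).mean(0))
print("tool yaw",np.degrees(np.arctan2(M[1,1],M[0,1])), "rel",(M.T@(c-st["ee_pos"])))
E
```

```text
[[0.4954 0.2224 0.03  ]
 [0.5465 0.2125 0.03  ]
 [0.5202 0.0788 0.03  ]
 [0.469  0.0887 0.03  ]] [0.05210407 0.13626428 0.05214102] yaw -11.140938622651772
centre [0.50780437 0.15061763 0.03      ] bore [0.51611296 0.19280729 0.03      ] cap [[0.51594915 0.19230485 0.083     ]] mouth [0.5177137  0.19526653 0.03      ]
tool yaw -10.948416273969722 rel [-0.04090927 -0.00117305  0.10572767]
```

jog_arm(
  increments=[0.7,-0.017,-0.08,0,0,0,0,0.7,-0.034,-0.164,0,0,0,0,0.7,-0.034,-0.164,0,0,0,0,0.7,-0.034,-0.164,-0.08,0,0,0,0.7,-0.034,-0.164,-0.18,0,0,0,0.7,-0.034,-0.164,-0.27,0,0,0,0.7,-0.034,-0.164,-0.32,0,0,0,0.7,-0.034,-0.164,-0.336,0,0,0,0.7,-0.034,-0.164,-0.336,0,0,0,0.7,-0.034,-0.164,-0.336,0,0,0],
)

```text
time_s: 10.93
ee_pos: [0.5091, 0.1499, 0.0524]
ee_rot: [0.771, 0.636, 0.0, 0.0]
ft_force: [0.7, -0.7, -0.8]
width: 0.0597
```

```bash
python3 - <<'E'
from h import *
st=manip.sense();print(st["ee_pos"],st["ft_force"],st["width"])
w=manip.snapshot("wrist");a=cv2.resize(w["image"][:,:,::-1],(560,420),interpolation=cv2.INTER_AREA)
s=manip.snapshot("scene");b=cv2.resize(s["image"][130:270,240:335,::-1],(240,420),interpolation=cv2.INTER_CUBIC)
cv2.imwrite("pics/w8.png",np.hstack([a,b]))
E
```

```text
[0.50912097 0.14985565 0.05238766] [ 0.7288571  -0.71139718 -0.83008881] 0.059667189969130736
```

View pics/w8.png

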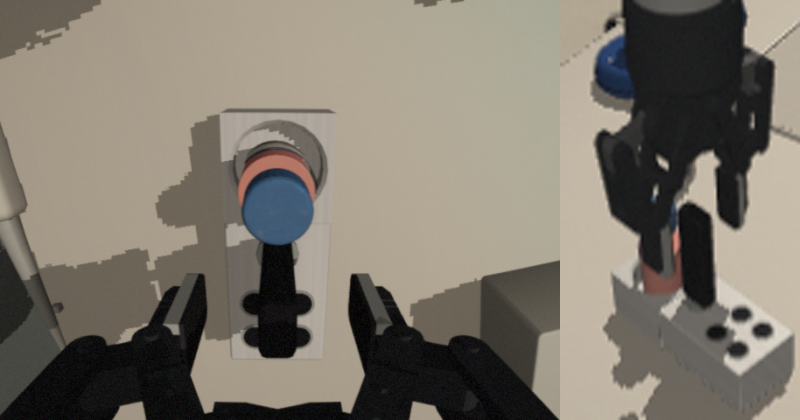

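Fingers straddle the post, centred (204–350 around 278). Close.

jog_arm(
  increments=[0,0,0,0,0,0,0,0,0,0,0,0,0,0,0,0,0,0,0,0,0,0,0,0,0,0,0,0,0,0,0,0,0,0,0,0,0,0,0,0,0,0,0,0,0,0,0,0,0,0,0,0,0,0,0,0,0,0,0,0,0,0,0,0,0,0,0,0,0,0],
  newtons=80,
)

```text
time_s: 11.87
ee_pos: [0.5091, 0.1497, 0.0526]
ee_rot: [0.771, 0.636, 0.0, 0.0]
ft_force: [-0.9, -0.2, 5.1]
width: 0.0127
```

jog_arm(
  increments=[0,0,0,0.008,0,0,0,0,0,0,0.03,0,0,0,0,0,0,0.06,0,0,0,0,0,0,0.1,0,0,0,0,0,0,0.15,0,0,0,0,0,0,0.2,0,0,0,0,0,0,0.24,0,0,0,0,0,0,0.26,0,0,0,0,0,0,0.26,0,0,0,0,0,0,0.26,0,0,0],
)

```text
time_s: 12.7
ee_pos: [0.5089, 0.1496, 0.1174]
ee_rot: [0.771, 0.636, 0.0, 0.0]
ft_force: [-0.0, -0.1, -2.9]
width: 0.0128
```

```bash
python3 - <<'E'
from h import *
st=manip.sense();print(st["ee_pos"],st["ft_force"],st["torque"],st["width"])
w=manip.snapshot("wrist");a=cv2.resize(w["image"][:,:,::-1],(560,420),interpolation=cv2.INTER_AREA)
s=manip.snapshot("scene");b=cv2.resize(s["image"][110:250,240:335,::-1],(240,420),interpolation=cv2.INTER_CUBIC)
cv2.imwrite("pics/w9.png",np.hstack([a,b]))
E
```

```text
[0.50887734 0.14964265 0.11736983] [-0.00359287 -0.0777273  -2.94499114] [ 0.02566066  0.04113869 -0.04096745] 0.012812445249857836
```

View pics/w9.png

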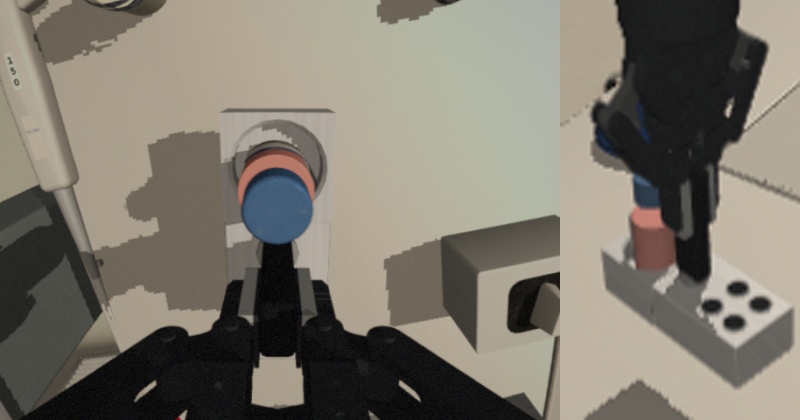

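Held level, bottle upright in the block. Target from the top-camera difference: shift (-12, -299.5) mm, turn -2.3°.

jog_arm(
  increments=[0,0,-0.02,0,0,0,0,0,-0.002,-0.06,0,0,0,-0.005,0,-0.005,-0.12,0,0,0,-0.01,0,-0.008,-0.2,0,0,0,-0.02,0,-0.011,-0.28,0,0,0,-0.025,0,-0.014,-0.36,0,0,0,-0.03,0,-0.018,-0.44,0,0,0,-0.035,0,-0.021,-0.52,0,0,0,-0.04,0,-0.024,-0.6,0,0,0,-0.045,0,-0.027,-0.68,0,0,0,-0.05,0,-0.03,-0.74,0,0,0,-0.055,0,-0.031,-0.78,0,0,0,-0.058,0,-0.032,-0.8,0,0,0,-0.06,0,-0.032,-0.8,0,0,0,-0.06],
)

```text
time_s: 13.97
ee_pos: [0.5004, -0.0513, 0.1167]
ee_rot: [0.782, 0.624, -0.0, -0.0]
ft_force: [-0.6, -0.2, -3.4]
width: 0.0132
```

jog_arm(
  increments=[0,0,-0.02,0,0,0,-0.002,0,-0.003,-0.06,0,0,0,-0.005,0,-0.005,-0.12,0,0,0,-0.008,0,-0.009,-0.2,0,0,0,-0.012,0,-0.012,-0.28,0,0,0,-0.015,0,-0.014,-0.34,0,0,0,-0.017,0,-0.016,-0.38,0,0,0,-0.017,0,-0.016,-0.398,0,0,0,-0.017,0,-0.016,-0.398,0,0,0,-0.017,0,-0.016,-0.398,0,0,0,-0.017],
)

```text
time_s: 14.8
ee_pos: [0.4967, -0.1494, 0.1168]
ee_rot: [0.784, 0.621, 0.0, -0.0]
ft_force: [-0.5, 0.7, -3.2]
width: 0.0125
```

```bash
python3 - <<'E'
from h import *
st=manip.sense();M=R.from_quat(st["ee_rot"]).as_matrix();print(st["ee_pos"],st["ft_force"],st["width"],"yaw",np.degrees(np.arctan2(M[1,1],M[0,1])))
def quad(r):
    c=max(cv2.findContours(r["pixels"].astype(np.uint8),0,2)[0],key=len)
    return cv2.approxPolyDP(cv2.convexHull(c),4,True).reshape(-1,2)
for n in ("wrist","top"):
    w=manip.snapshot(n);save(w,"end_"+n)
    for t in ["bottle","carrier","heater"]:
        for r in manip.outline_of(w,t)[:2]:
            q=quad(r);print(n,t,round(r["conf"],2),np.round(r["extent"],1),q.tolist() if t!="bottle" else "")
            if t=="heater": print(atz(w,q,.034,st).round(3).tolist())
            if t=="carrier": print(atz(w,q,.095,st).round(3).tolist())
E
```

```text
[ 0.4966532  -0.14944516  0.11677458] [-0.49290884  0.74614029 -3.24729615] 0.012546948542144198 yaw -13.25085952779297
wrist bottle 0.7 [316.8 219.7  89.3 125.7] 
wrist carrier 0.92 [317.3 268.1 135.2 287.5] [[373, 124], [384, 130], [374, 319], [337, 408], [298, 409], [260, 322], [251, 130], [260, 124]]
[[0.537, -0.085, 0.095], [0.541, -0.088, 0.095], [0.521, -0.172, 0.095], [0.493, -0.218, 0.095], [0.474, -0.214, 0.095], [0.469, -0.161, 0.095], [0.489, -0.076, 0.095], [0.493, -0.075, 0.095]]
wrist heater 0.94 [318.4 223.2 184.1 284.3] [[232, 81], [408, 83], [388, 364], [245, 365], [232, 177]]
[[0.476, -0.051, 0.034], [0.566, -0.074, 0.034], [0.525, -0.242, 0.034], [0.433, -0.221, 0.034], [0.461, -0.101, 0.034]]
top bottle 0.73 [166.4 245.5  28.9  19. ] 
top bottle 0.62 [451.2 207.5  23.3  33.8] 
top carrier 0.8 [458.1 211.8  62.8  42.2] [[428, 197], [480, 199], [485, 231], [427, 227]]
[[0.531, -0.081, 0.095], [0.514, -0.168, 0.095], [0.458, -0.164, 0.095], [0.48, -0.069, 0.095]]
top heater 0.86 [445.9 222.7  79.1  57.4] [[411, 192], [430, 192], [484, 232], [486, 249], [408, 242]]
[[0.56, -0.069, 0.034], [0.554, -0.104, 0.034], [0.465, -0.185, 0.034], [0.434, -0.182, 0.034], [0.468, -0.046, 0.034]]
```

Wrist view: well centre ≈ (0.500,-0.151), block centre ≈ (0.499,-0.150), yaw -13.25°. Aligned, so lower.

jog_arm(
  increments=[0,0.002,-0.002,-0.01,0,0,0,0,0.002,-0.002,-0.03,0,0,0,0,0.002,-0.002,-0.06,0,0,0,0,0.002,-0.002,-0.09,0,0,0,0,0.002,-0.002,-0.12,0,0,0,0,0.002,-0.002,-0.145,0,0,0,0,0.002,-0.002,-0.165,0,0,0,0,0.002,-0.002,-0.18,0,0,0,0,0.002,-0.002,-0.19,0,0,0,0,0.002,-0.002,-0.19,0,0,0,0,0.002,-0.002,-0.19,0,0,0],
)

```text
time_s: 16.12
ee_pos: [0.4973, -0.1504, 0.0695]
ee_rot: [0.784, 0.621, 0.0, 0.0]
ft_force: [0.0, 0.2, -3.5]
width: 0.013
```

jog_arm(
  increments=[0,0,0,-0.004,0,0,0,0,0,0,-0.008,0,0,0,0,0,0,-0.012,0,0,0,0,0,0,-0.012,0,0,0,0,0,0,-0.012,0,0,0],
)

```text
time_s: 16.53
ee_pos: [0.4974, -0.1504, 0.0666]
ee_rot: [0.784, 0.621, 0.0, 0.0]
ft_force: [-0.2, -0.2, -2.1]
width: 0.0126
```

Starting to take load; one more millimetre.

jog_arm(
  increments=[0,0,0,-0.004,0,0,0,0,0,0,-0.004,0,0,0,0,0,0,-0.004,0,0,0],
)

```text
time_s: 16.78
ee_pos: [0.4975, -0.1505, 0.0666]
ee_rot: [0.784, 0.621, 0.0, 0.0]
ft_force: [-3.8, 2.3, 4.9]
width: 0.0134
```

Seated (TCP rise vs table = 14.0 mm = well floor). Release and retreat.

jog_arm(
  increments=[0.6,0,0,0,0,0,0,0.6,0,0,0,0,0,0,0.6,0,0,0,0,0,0,0.6,0,0,0,0,0,0,0.6,0,0,0,0,0,0,0.6,0,0,0,0,0,0,0.6,0,0,0,0,0,0,0.6,0,0,0.04,0,0,0,0.6,0,0,0.12,0,0,0,0.6,0,0,0.24,0,0,0,0.6,0,0,0.36,0,0,0,0.6,0,0,0.4,0,0,0,0.6,0,0,0.4,0,0,0,0.6,0,0,0.4,0,0,0],
)

```text
time_s: 17.95
ee_pos: [0.4974, -0.1504, 0.1658]
ee_rot: [0.784, 0.621, 0.0, 0.001]
ft_force: [0.5, 0.9, 0.1]
width: 0.0508
```

```bash
python3 - <<'E'
from h import *
st=manip.sense();print(st["ee_pos"],st["ft_force"],st["width"])
w=manip.snapshot("wrist");save(w,"fin_w")
def quad(r):
    c=max(cv2.findContours(r["pixels"].astype(np.uint8),0,2)[0],key=len)
    return cv2.approxPolyDP(cv2.convexHull(c),4,True).reshape(-1,2)
for t,z in [("bottle",.097),("carrier",.044),("heater",.034)]:
    for r in manip.outline_of(w,t)[:2]:
        q=quad(r);print(t,round(r["conf"],2),np.round(r["extent"],1),q.tolist());print(atz(w,q,z,st)[:,:2].round(3).tolist())
# blue cap blob
h=cv2.cvtColor(w["image"],cv2.COLOR_RGB2HSV);m=cv2.inRange(h,(95,110,40),(120,255,255))
n,l,S,c=cv2.connectedComponentsWithStats(m)
for i in range(1,n):
    if S[i,4]>300: print("blue",S[i],c[i],atz(w,[c[i]],.097,st))
E
```

```text
[ 0.49737871 -0.15043698  0.16579933] [0.50979494 0.87229636 0.12396997] 0.05084961495967464
bottle 0.65 [316.5 170.6  61.8  70.8] [[317, 137], [332, 144], [344, 169], [336, 193], [313, 203], [298, 195], [287, 171], [297, 144]]
[[0.514, -0.09], [0.52, -0.095], [0.524, -0.109], [0.517, -0.121], [0.504, -0.124], [0.497, -0.117], [0.494, -0.104], [0.503, -0.091]]
carrier 0.66 [318.8 216.2  86.2 205. ] [[357, 115], [353, 315], [280, 315], [275, 117]]
[[0.54, -0.088], [0.509, -0.224], [0.458, -0.212], [0.49, -0.077]]
heater 0.94 [317.2 206.2 149.  249.1] [[244, 82], [391, 83], [376, 333], [254, 331]]
[[0.475, -0.052], [0.566, -0.074], [0.523, -0.249], [0.433, -0.226]]
blue [569 102  26  23 423] [581.92434988 112.04491726] [[ 0.65246895 -0.10724078  0.097     ]]
blue [ 294  154   45   48 1392] [315.91810345 176.25071839] [[ 0.50855754 -0.10985106  0.097     ]]
blue [611 195  27  23 364] [625.3021978  205.69505495] [[ 0.67625115 -0.16453365  0.097     ]]
```

Block centre (0.499,-0.150) matches the well centre (0.499,-0.150). The cap at (0.509,-0.110) matches the bore at (0.509,-0.108). Handing in.

```bash
python3 -c "
from workcell import manip
print(manip.sign_off())"
```

```text
the job is handed in; nothing more can be done
None
```

The pink, blue-capped bottle is standing in the block's bore, and the block is seated in the warmer's well. I let go of the bottle while the block was still on the table. Then I lifted the block by its post, set it down in the well, moved the arm 10 cm clear and handed the job in at about 18 s.

**Last checks (wrist camera, trained networks and a colour blob; none viewed by eye):**
- **Block in the well:** the block and well centres agree to about 1 mm. The carried yaw was -13.25°, against about -13.3° measured for the well.
- **Seating height:** the block came to rest 14 mm above the table, which is the height of the well floor.
- **Bottle in the bore:** the cap is about 2 mm from the expected bore centre. I last saw the bottle upright just after lifting the block.
- **Contact:** the gripper is clear and the force readings are near zero.

**What went wrong or disagreed:**
- **First grasp:** it closed on the cap (23.5 mm wide) because the fingertips sat about 25 mm higher than the stated geometry. I opened, went 22 mm lower and gripped the body at 33 mm without tipping it.
- **Camera offset:** the wrist and top cameras differed by 2 to 6 mm in x, so I worked from differences within one camera.
- **Picture limit:** I had used all 12 views by the time the block was lifted.

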